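# Screw a sample canister's lid snug in the bench holder

### The job

Set the steel sample canister upright in the square socket of the bench holder, fully down. Then screw its lid clockwise by the grip bar until it is snug: stop when the turning torque has clearly risen, because overtightening crushes the seal. Leave the canister closed in the holder and the other things on the bench where they are.

Things in the scene. Friction and masses are not known exactly. Their poses are not given: they have to be found in the camera images.
- holder: Fixed bench holder: aluminium block 88 x 88 mm, 28 mm high, on a grey foot plate 128 x 100 x 6 mm. Origin under its centre at bench height, z up. In its top is a square socket, 59 x 59 mm with sides along the holder's x and y, chamfered mouth (3 mm), floor 10 mm above the bench (18 mm deep). It keeps a canister from turning.
- socket (a point): Centre of the socket's floor, 10 mm above the bench: where the canister's origin comes to rest. Axes as the holder's.
- canister: Loose steel sample canister with its lid loosely on, 93 mm tall in all, about 0.37 kg: square foot 56 x 56 mm, 20 mm high, sides along the canister's x and y; above it a round body 53 mm across from 20 to 60 mm, to carry it by. Origin at the centre of its underside, z up. Any of its four quarter turns fits the socket. Not in the socket, it turns with its lid.
- lid: Screw lid on the canister: black ribbed disc 50 mm across, 62 to 73 mm above the canister's underside, and a raised grip bar on it. Origin as the canister's, x along the bar. Clockwise from above closes it; height does not change. It runs free (0.06 N m) for 1.4 to 2.4 rad to an unmarked point, different each time; from there the torque rises by 1.1 N m per rad.
- grip_bar (a point): Middle of the lid's grip bar: 40 mm long (x), 12 mm thick (y), 20 mm tall (z), flat sides; 82.5 mm above the canister's underside. For turning, not for carrying. There are 9.5 mm from this point down to the disc.
- seal (a point): The seal inside the lid, hidden. Its z in the canister's frame is 60.0 mm when loose and drops 0.2 mm per radian that the lid is turned past the point where it meets the seal: 0.036 to 0.09 mm is snug (0.2 to 0.5 N m at the bar; stop at about 0.33), more crushes it. Too little to see or to measure by pose: feel the torque. Let go, the seal springs most of the way back.
- bottle_g: Bystander: glass reagent bottle with screw cap, 54 mm across, 106 mm tall; origin at the centre of its underside.
- vial_a: Bystander: sample vial, 23 mm across, 48 mm tall; origin at the centre of its underside.
- vial_b: Bystander: sample vial, 23 mm across, 48 mm tall; origin at the centre of its underside.
- beaker_50: Bystander: small glass beaker, 52 mm across, 66 mm tall; origin at the centre of its underside.
- tape_roll: Bystander: roll of tape lying flat, 80 mm across, 19 mm high; origin at the centre of its underside.
- timer: Bystander: bench timer, 60 x 60 x 22 mm; origin at the centre of its underside.
- grease_tube: Bystander: tube lying on the bench, 38 x 105 x 27 mm; origin at the centre of its underside.
Not all that is in view belongs to the job. What is shaped like the canister but blue is not meant.

How it is judged:
On the way, in this order (a step that is already met when the one before it is completed fails the run):
1. the canister stands fully down in the socket, its lid not yet tight (horizontal distance between canister and socket below 0.005 m and z of canister in the frame of socket between -0.003 and 0.003 m and angle between canister's own z axis and vertical below 0.05 rad and z of seal in the frame of canister above 0.05998 m), for 0.2 s.
2. the lid is screwed snug: the seal squeezed by at least 0.036 mm, the canister still in the socket (horizontal distance between canister and socket below 0.005 m and z of canister in the frame of socket between -0.003 and 0.003 m and angle between canister's own z axis and vertical below 0.05 rad and z of seal in the frame of canister below 0.059964 m), for 0.05 s.
At the end, for the whole second after the job is handed in: The canister stands upright at rest in the socket, fully down (within 5 mm of its centre, 3 mm of its floor, 0.05 rad of upright), its lid left closed on the seal, which stays squeezed by at least 0.004 mm (not unscrewed again) (horizontal distance between canister and socket below 0.005 m and z of canister in the frame of socket between -0.003 and 0.003 m and angle between canister's own z axis and vertical below 0.05 rad and z of seal in the frame of canister below 0.059996 m and linear speed of canister below 0.02 m/s); the robot touches nothing.
It fails at once if the lid is overtightened: the seal is squeezed by more than 0.09 mm (z of seal in the frame of canister below 0.05991 m).
It fails at once if a bystander is moved more than 30 mm (distance of any of bottle_g, vial_a, vial_b, beaker_50, tape_roll, timer, grease_tube from where it was at the start of the episode above 0.03 m).
It also fails if it takes over 70 s, if anything falls off the work surface, if the arm or the gripper's body presses on something with over 40 N, if the wrist force passes 120 N, or if a joint passes its speed limit or range.

### The arm

A 6-joint arm with a two-finger parallel gripper is mounted at the origin on a cart in front of the work surface, level with it; the furniture and walls round the work are solid. World frame = base frame: x ahead of the robot, y to its left, z up, the work surface at z = 0. Lengths are in m, angles in rad, forces in N, time in s.
With the tool pointing down it reaches from about 0.35 to 0.975 m from the base axis. Payload 7.1 kg.
Tool frame: the origin (TCP) lies midway between the tips of the shut fingers; the grasp point (between the pads) lies 19 mm behind it; z points along the fingers, y is the line along which they close (so a half turn about z gives the same grasp; the last joint's range is limited). The gripper opens to 88 mm and grips with 3 to 60 N. Pads are 20 mm wide; open, the fingers measure 115 mm over their backs; the gripper's body (75 mm by 178 mm) begins 61 mm behind the grasp point.
Start: joints at [-1.288, 0.423, 1.63, -0, 1.089, -0.019], TCP at [0.186, -0.597, 0.223] pointing down, gripper open.
Joint ranges: [-3, 3], [-0.9, 2.11], [0.09, 2.58], [-1.31, 4.45], [0.11, 2.69], [-2.54, 2.54]. Speed limits (rad/s): [2.39, 2.39, 3.01, 3.14, 3.14, 3.14].

### API

Orientations are given as a rotation vector (axis times angle).
In Python, from plant import * gives the robot as it stands.
- The arm moves only by the tool servo_tool, never from a script. Its argument "steps" is a list of rows, each a list of 7 numbers: the gripper command: -1 is fully open, 1 is shut, values between are in proportion, then the shift along the tool's x, y, z in m, then the turn, a rotation vector about the tool's x, y, z in rad. A call has 1 to 5 rows; each row is the pose to reach, as a shift and turn from the pose commanded when the call began, along the tool's axes at that moment; what a row does not reach only later rows make up. A row lasts 1/10 s, in which the tool goes at most 50 mm and 8.59 degrees, less where a joint would pass 70% of its speed; a pose out of reach is approached as far as the arm can. A call with a gripper value outside its range is refused whole. The fingers move at their own pace and stop on an object; "squeeze" is the grip in N (left out, the last holds). Time passes only in rows, so rows that repeat a pose let the fingers close. It gives the time, the measured TCP pose, the force, the opening and the grip force at its end, in the units of the state.
- sense(): the state, without advancing time (a new reading comes with each control period).
- get_image(name): name is "scene" or "top"; returns the picture (400x640x3 uint8, red, green, blue); there is no depth.
- calibration(name): a dict with "mtx" (3x3 intrinsics, pixels), "R" (3x3) and "t" (3): a world point X has camera coordinates R X + t. Camera axes: x right, y down, z forward; pixel columns grow to the right and rows downward; lengths in m; the calibration is good to about 2 mm. A picture is of the moment at which its call begins. calibration takes no time and is no camera call.
- job_done(): hands the job in; it is judged then, once.
Trained networks look in the newest picture that a camera, given by its name, has taken for a name from the list of things; names that differ only in an ending like _2 or _b are one class to them, and where a whole thing is asked for, a point or a joint stands for the part that bears it (a point fixed in the world has none). Each returns a list of dicts, best first, with "score" (0 to 1); they miss things now and then, are a little off and sometimes report something else, mostly with a low value. They report only what shows in the picture. A call takes as long as a camera call. They do not tell look-alikes from the thing itself.
- find_in(camera, name): "xyz" ([x, y, z] in m, in the coordinates of the camera as it stood for that picture, good to about 4 mm: the middle of the surface that is visible of it).
- pinpoint(camera, name): "xyz" ([x, y, z] in m, in the coordinates of the camera as it stood for that picture, good to about 4 mm: a listed point, or the origin of a listed thing).
The state is a dict: "time": time; "joints": joint angles; "qd": joint speeds; "effort": joint torques, N m; "position": TCP position; "tcp_rot": TCP orientation; "force": force on the tool from outside, world axes, zero at the start; "ft_torque": the same for the moment, N m; "gripper_width": finger opening in m; "gripper_force": force on a finger pad.
Only numpy, scipy, OpenCV 4.12 (cv2) and the standard library are available. Lean on these libraries where they do the work, as an engineer would, in place of code of your own. Each camera call takes 0.05 s, during which the arm holds its last target. There are 200 camera calls.

## Working session

There is one attempt and no reset: what is moved stays moved. The work goes in short steps, Python scripts to look and compute and a tool call to move; the robot and the scene stay as the last step left them, time stands still between calls to the robot, and variables do not carry over. Pictures are saved under pics/ and viewed, at most 10 in all, crops included, and the job is handed in when it is done.

Besides the shell and the picture viewer there is one more tool, called after "Emit:" in YAML: its name, and indented under it one key for each argument. servo_tool: Moves the arm, as the interface text tells. Its arguments: {"type":"object","properties":{"steps":{"type":"array","items":{"type":"array","items":{"type":"number"}}},"squeeze":{"type":"number"}},"required":["steps"]}

```bash
mkdir -p pics; python3 - <<'E'
from plant import *
import cv2,numpy as np
for n in("scene","top"):
    cv2.imwrite(f"pics/{n}0.png",get_image(n)[:,:,::-1])
    c=calibration(n);R=np.array(c["R"]);t=np.array(c["t"])
    print(n,np.round(-R.T@t,3))
    for k in("canister","grip_bar","socket","holder"):
        for d in pinpoint(n,k)[:3]:print(k,round(d["score"],2),np.round(R.T@(np.array(d["xyz"])-t),4))
s=sense();print({k:np.round(v,3) for k,v in s.items()})
E
```

```text
scene [-0.009  0.518  0.858]
canister 0.66 [ 0.415  -0.342  -0.0014]
canister 0.6 [ 0.5338 -0.3738  0.0033]
grip_bar 0.81 [ 0.5313 -0.3712  0.0848]
grip_bar 0.6 [ 0.4175 -0.3396  0.0849]
socket 0.55 [ 0.5248 -0.0443  0.0136]
holder 0.55 [ 0.5282 -0.0448  0.0014]
top [ 0.326 -0.202  1.211]
canister 0.65 [ 0.5275 -0.3709 -0.0013]
canister 0.63 [ 0.4126 -0.3401 -0.003 ]
grip_bar 0.93 [ 0.5285 -0.3748  0.0814]
grip_bar 0.73 [ 0.4135 -0.3381  0.0815]
socket 0.91 [ 0.53   -0.0407  0.0131]
holder 0.65 [ 0.5274 -0.0477  0.0012]
{'time': np.float64(0.5), 'joints': array([-1.288,  0.423,  1.63 , -0.   ,  1.089, -0.019]), 'qd': array([-0.   ,  0.   , -0.002,  0.001,  0.   ,  0.   ]), 'effort': array([-1.0000e-03, -5.4414e+01, -2.7382e+01,  6.4000e-02,  1.8000e-02,
       -0.0000e+00]), 'position': array([ 0.186, -0.597,  0.223]), 'tcp_rot': array([-3.106, -0.472,  0.   ]), 'force': array([-0.289, -0.324,  0.351]), 'ft_torque': array([ 0.043, -0.006,  0.038]), 'gripper_force': np.float64(0.0), 'gripper_width': np.float64(0.088)}
```

View pics/scene0.png

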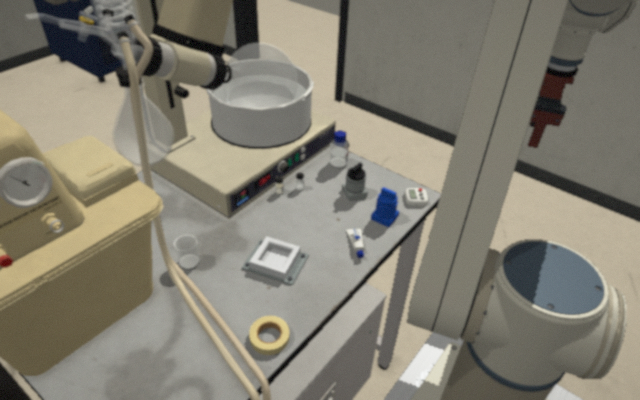

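View pics/top0.png

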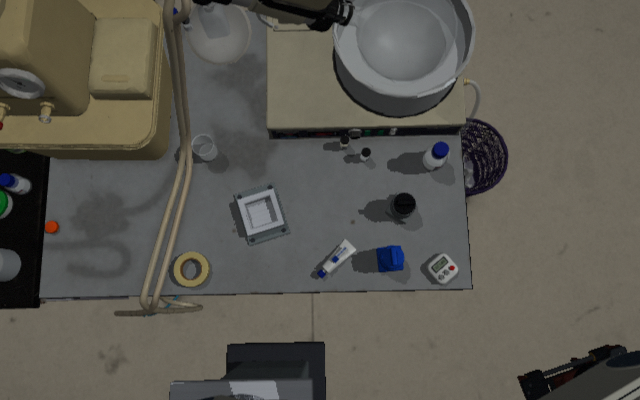

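```bash
python3 - <<'E'
import cv2,numpy as np
t=cv2.imread("pics/top0.png");s=cv2.imread("pics/scene0.png")
r=lambda i,x,y:cv2.resize(i[y:y+70,x:x+95],(400,295),interpolation=cv2.INTER_CUBIC)
o=np.vstack([np.hstack([r(t,358,170),r(t,215,180)]),np.hstack([r(s,310,145),r(s,228,222)])])
cv2.imwrite("pics/crop.png",o)
E
```

```text
(no output)
```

View pics/crop.png

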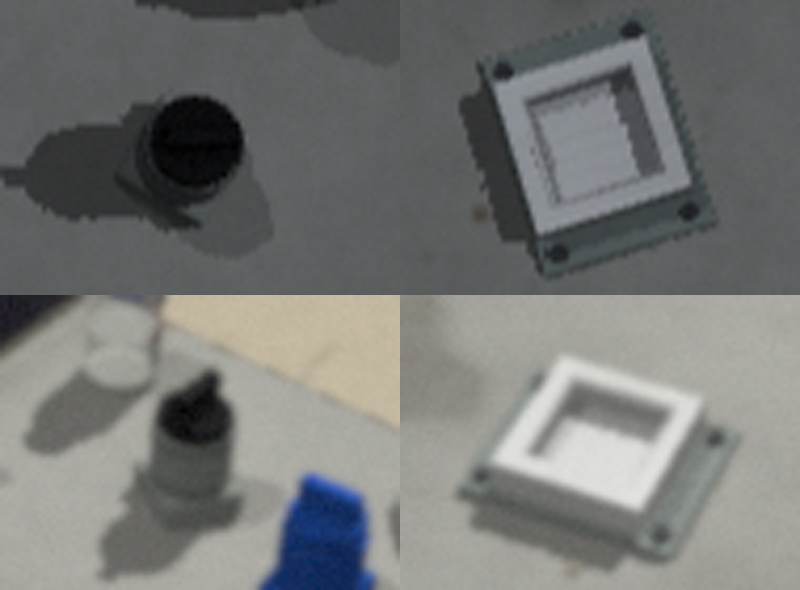

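```bash
cat > h.py <<'E'
from plant import *
import cv2,numpy as np
def cal(n):
    c=calibration(n);return np.array(c["mtx"]),np.array(c["R"]),np.array(c["t"])
def ray(n,uv,z):
    K,R,t=cal(n);o=-R.T@t;d=R.T@np.linalg.inv(K)@[*uv,1.];return o+d*(z-o[2])/d[2]
def proj(n,X):
    K,R,t=cal(n);p=(np.atleast_2d(X)@R.T+t)@K.T;return p[:,:2]/p[:,2:]
E
python3 - <<'E'
from h import *
k=95/400
c=[ray("top",(215+(u-400+.5)*k-.5,180+(v+.5)*k-.5),.028) for u,v in [(493,85),(645,38),(692,187),(540,236)]]
c=np.array(c);print(c.round(4),c.mean(0).round(4))
for i in range(4):
    d=c[(i+1)%4]-c[i];print(np.hypot(*d[:2]).round(4),np.degrees(np.arctan2(d[1],d[0])).round(1))
o=[]
for n in("top","scene"):
    i=np.mean([get_image(n)[:,:,::-1].astype(float) for _ in range(4)],0)
    x,y=(379,186) if n=="top" else (336,157)
    p=np.clip(255*(i[y:y+50,x:x+40]/(150 if n=="top" else 220))**.5,0,255).astype(np.uint8)
    o.append(cv2.resize(p,(400,500),interpolation=cv2.INTER_CUBIC))
cv2.imwrite("pics/crop2.png",np.hstack(o))
E
```

```text
[[ 0.5553  0.0086  0.028 ]
 [ 0.5798 -0.0754  0.028 ]
 [ 0.496  -0.1009  0.028 ]
 [ 0.471  -0.0179  0.028 ]] [ 0.5255 -0.0464  0.028 ]
0.0876 -73.7
0.0876 -163.1
0.0867 106.8
0.0884 17.5
```

View pics/crop2.png

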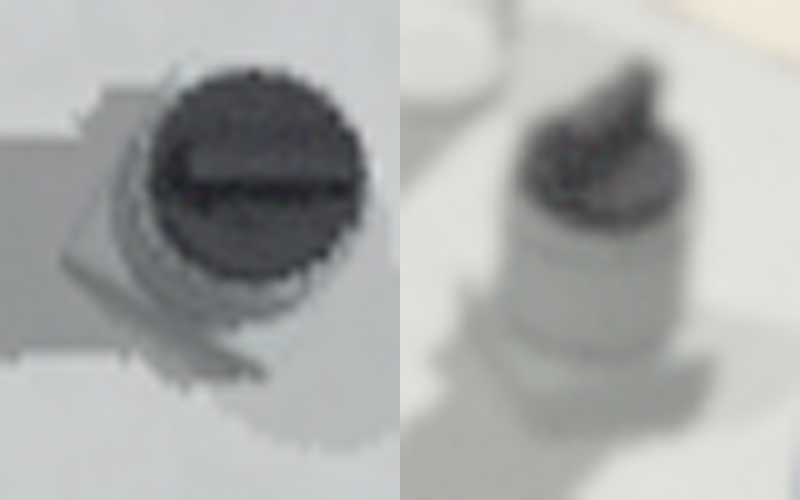

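```bash
python3 - <<'E'
from h import *
f=lambda u,v:(379+(u+.5)/10-.5,186+(v+.5)/10-.5)
g=lambda u,v:(336+(u-400+.5)/10-.5,157+(v+.5)/10-.5)
ct=ray("top",f(258,173),.073);cs=ray("scene",g(606,172),.073);print("lid ctr",ct,cs)
L,B,T=[ray("top",f(*p),.02) for p in [(66,250),(265,372),(177,65)]]
for a,b in((L,B),(L,T)):
    d=b-a;print(np.hypot(*d[:2]),np.degrees(np.arctan2(d[1],d[0])))
print("ctr",(B+T)/2)
S=[ray("scene",g(*p),.02) for p in [(465,280),(545,395),(715,360)]]
for a,b in((S[0],S[1]),(S[1],S[2])):
    d=b-a;print("sc",np.hypot(*d[:2]),np.degrees(np.arctan2(d[1],d[0])))
print((S[0]+S[2])/2)
def sq(x,y,yaw,h,z):
    a=np.radians(yaw+45+90*np.arange(4));return np.c_[x+h*2**.5*np.cos(a),y+h*2**.5*np.sin(a),0*a+z]
def ci(x,y,r,z):
    a=np.linspace(0,6.28,40);return np.c_[x+r*np.cos(a),y+r*np.sin(a),0*a+z]
def bar(x,y,yaw,z):
    a=np.radians(yaw);u=np.array([np.cos(a),np.sin(a)]);v=np.array([-u[1],u[0]])
    return np.array([[x,y]+.02*i*u+.006*j*v for i,j in((1,1),(1,-1),(-1,-1),(-1,1))]),z
im=cv2.imread("pics/crop2.png")
x,y,yaw=.528,-.374,58
bx,z=bar(x,y,90,.093)
for n,o,q in(("top",0,(379,186)),("scene",400,(336,157))):
    for P,c in((sq(x,y,yaw,.028,.02),(0,0,255)),(sq(x,y,yaw,.028,0),(0,255,255)),(ci(x,y,.025,.073),(0,255,0)),(np.c_[bx,[z]*4],(255,0,0))):
        p=(proj(n,P)-q+.5)*10-.5+[o,0]
        cv2.polylines(im,[p.round().astype(int)],True,c,1)
cv2.imwrite("pics/ov.png",im)
E
```

```text
lid ctr [ 0.53111354 -0.37289353  0.073     ] [ 0.52689209 -0.36593912  0.073     ]
0.053569039853807864 -123.52600595683268
0.05136660524128833 -32.733393629442915
ctr [ 0.53035002 -0.37170621  0.02      ]
sc 0.05195926212432973 150.25066640494754
sc 0.0493193687962791 -122.5614741948009
[ 0.52904496 -0.3684946   0.02      ]
```

View pics/ov.png

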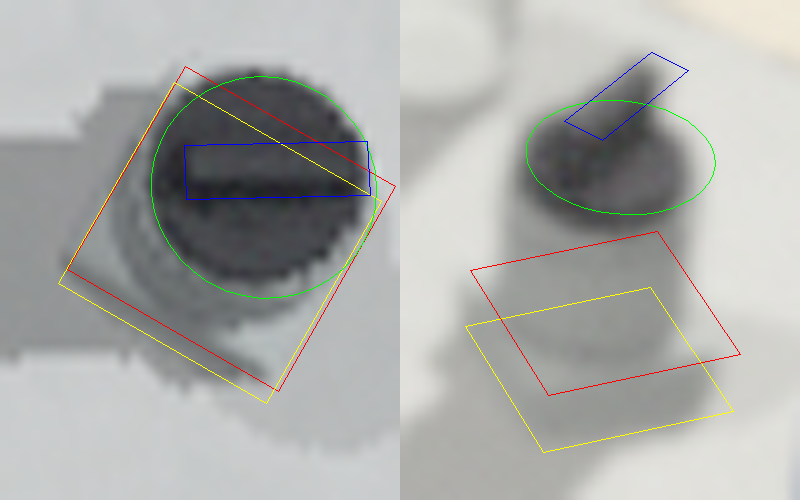

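```bash
cat >> h.py <<'E'
from scipy.spatial.transform import Rotation as Ro
def goto(p,psi=None):
    s=sense();R=Ro.from_rotvec(s["tcp_rot"]).as_matrix();ps=np.degrees(np.arctan2(R[1,0],R[0,0]))
    dz=0 if psi is None else -np.radians((psi-ps+180)%360-180)
    print("t",round(s["time"],2),"psi",ps.round(2),"tilt",R[:,2].round(4),"pos",np.round(s["position"],4),"q6",round(s["joints"][5],2))
    print("shift",(R.T@(np.array(p)-s["position"])).round(4),"turn z",round(dz,4),"F",np.round(s["force"],2),"T",np.round(s["ft_torque"],3),s["gripper_width"])
E
python3 -c "
from h import *
goto([.5305,-.3705,.17])"
```

```text
t 0.9 psi 17.29 tilt [ 0. -0. -1.] pos [ 0.1858 -0.5967  0.2227] q6 -0.02
shift [ 0.3964 -0.1136  0.0527] turn z 0 F [ 0.53 -0.36 -0.17] T [-0.046  0.003 -0.022] 0.08809260966891111
```

Emit:
servo_tool:
  steps:
    - [-1, 0.047, -0.013, 0, 0, 0, 0]
    - [-1, 0.094, -0.027, 0, 0, 0, 0]
    - [-1, 0.141, -0.04, 0, 0, 0, 0]
    - [-1, 0.188, -0.054, 0, 0, 0, 0]
    - [-1, 0.235, -0.067, 0, 0, 0, 0]
  squeeze: 30

```text
time: 1.4
position: [0.3917, -0.4617, 0.2229]
tcp_rot: [3.106, 0.472, 0.0]
force: [-0.6, -1.5, 0.4]
gripper_width: 0.0876
gripper_force: 0.0
```

Emit:
servo_tool:
  steps:
    - [-1, 0.045, -0.013, 0.015, 0, 0, 0]
    - [-1, 0.09, -0.026, 0.03, 0, 0, 0]
    - [-1, 0.135, -0.039, 0.045, 0, 0, 0]
    - [-1, 0.161, -0.046, 0.053, 0, 0, 0]
    - [-1, 0.161, -0.046, 0.053, 0, 0, 0]

```text
time: 1.9
position: [0.5325, -0.3684, 0.1682]
tcp_rot: [-3.103, -0.478, 0.001]
force: [-0.1, -0.3, 0.2]
gripper_width: 0.0876
gripper_force: 0.0
```

```bash
python3 -c "
from h import *
goto([.5305,-.3705,.028])"
```

```text
t 1.9 psi 17.52 tilt [-0.001   0.0014 -1.    ] pos [ 0.5325 -0.3684  0.1682] q6 0.64
shift [-0.0025  0.0016  0.1402] turn z 0 F [-0.12 -0.3   0.15] T [-0.064 -0.021  0.001] 0.08760949855313502
```

Emit:
servo_tool:
  steps:
    - [-1, 0, 0, 0.04, 0, 0, 0]
    - [-1, 0, 0, 0.08, 0, 0, 0]
    - [-1, 0, 0, 0.115, 0, 0, 0]
    - [-1, 0, 0, 0.142, 0, 0, 0]
    - [-1, 0, 0, 0.142, 0, 0, 0]

```text
time: 2.4
position: [0.5272, -0.3702, 0.0242]
tcp_rot: [-3.101, -0.47, 0.008]
force: [0.0, 0.4, 0.9]
gripper_width: 0.0879
gripper_force: 0.0
```

Emit:
servo_tool:
  steps:
    - [0.5, 0, 0, 0, 0, 0, 0]
    - [0.5, 0, 0, 0, 0, 0, 0]
    - [0.5, 0, 0, 0, 0, 0, 0]
    - [0.5, 0, 0, 0, 0, 0, 0]
    - [0.5, 0, 0, 0, 0, 0, 0]

```text
time: 2.9
position: [0.5312, -0.372, 0.0291]
tcp_rot: [3.104, 0.472, 0.003]
force: [-0.3, -1.5, 5.4]
gripper_width: 0.0525
gripper_force: 30.0
```

Emit:
servo_tool:
  steps:
    - [1, 0, 0, 0, 0, 0, 0]
    - [1, 0, 0, 0, 0, 0, 0]
    - [1, 0, 0, 0, 0, 0, 0]

```text
time: 3.2
position: [0.5312, -0.372, 0.029]
tcp_rot: [3.104, 0.472, 0.003]
force: [-0.4, -1.5, 7.0]
gripper_width: 0.0525
gripper_force: 30.0
```

```bash
python3 -c "
from h import *
goto([.5305,-.3705,.028])"
```

```text
t 3.2 psi 17.3 tilt [ 0.0019 -0.0018 -1.    ] pos [ 0.5312 -0.372   0.029 ] q6 0.64
shift [-0.0002 -0.0016  0.001 ] turn z 0 F [-0.45 -1.49  7.03] T [-0.255  0.105  0.046] 0.05254489032176109
```

Emit:
servo_tool:
  steps:
    - [1, 0, 0, -0.015, 0, 0, 0]
    - [1, 0, 0, -0.04, 0, 0, 0]
    - [1, 0, 0, -0.07, 0, 0, 0]
    - [1, 0, 0, -0.09, 0, 0, 0]
    - [1, 0, 0, -0.09, 0, 0, 0]
  squeeze: 35

```text
time: 3.7
position: [0.5317, -0.372, 0.1211]
tcp_rot: [3.103, 0.472, 0.006]
force: [0.3, 0.9, -3.3]
gripper_width: 0.0526
gripper_force: 35.0
```

```bash
python3 -c "
from h import *
goto([.5255,-.0464,.118],66.7)"
```

```text
t 3.7 psi 17.3 tilt [ 0.004  -0.0028 -1.    ] pos [ 0.5317 -0.372   0.1211] q6 0.64
shift [ 0.0908 -0.3127  0.0022] turn z -0.8623 F [ 0.33  0.88 -3.27] T [-0.037  0.022  0.007] 0.0525510615656416
```

Emit:
servo_tool:
  steps:
    - [1, 0.008, -0.028, 0, 0, 0, -0.07]
    - [1, 0.017, -0.06, 0, 0, 0, -0.16]
    - [1, 0.026, -0.092, 0, 0, 0, -0.25]
    - [1, 0.036, -0.124, 0, 0, 0, -0.34]
    - [1, 0.045, -0.156, 0, 0, 0, -0.43]

```text
time: 4.2
position: [0.5257, -0.207, 0.1165]
tcp_rot: [-2.93, -1.128, 0.003]
force: [0.5, 0.1, -4.0]
gripper_width: 0.0525
gripper_force: 35.0
```

Emit:
servo_tool:
  steps:
    - [1, 0, 0, 0, 0, 0, 0]

```text
time: 4.3
position: [0.5249, -0.2048, 0.1162]
tcp_rot: [-2.927, -1.13, 0.005]
force: [0.0, -0.1, -3.1]
gripper_width: 0.0526
gripper_force: 35.0
```

```bash
python3 -c "
from h import *
goto([.5255,-.0464,.118],66.7)"
```

```text
t 4.3 psi 42.22 tilt [-0.0043  0.0026 -1.    ] pos [ 0.5249 -0.2048  0.1162] q6 0.44
shift [ 0.1069 -0.1169 -0.0014] turn z -0.4273 F [ 0.03 -0.15 -3.1 ] T [-0.075 -0.037  0.047] 0.052568909531448306
```

Emit:
servo_tool:
  steps:
    - [1, 0.022, -0.024, 0, 0, 0, -0.085]
    - [1, 0.044, -0.048, 0, 0, 0, -0.17]
    - [1, 0.066, -0.072, 0, 0, 0, -0.255]
    - [1, 0.088, -0.096, 0, 0, 0, -0.34]
    - [1, 0.107, -0.117, 0, 0, 0, -0.427]

```text
time: 4.8
position: [0.5276, -0.0492, 0.1169]
tcp_rot: [-2.626, -1.723, 0.002]
force: [1.0, -0.3, -3.4]
gripper_width: 0.0522
gripper_force: 35.0
```

Emit:
servo_tool:
  steps:
    - [1, 0, 0, 0, 0, 0, 0]
    - [1, 0, 0, 0, 0, 0, 0]
    - [1, 0, 0, 0, 0, 0, 0]
    - [1, 0, 0, 0, 0, 0, 0]
    - [1, 0, 0, 0, 0, 0, 0]

```text
time: 5.3
position: [0.5283, -0.0512, 0.1176]
tcp_rot: [-2.63, -1.718, 0.0]
force: [0.4, 0.5, -2.4]
gripper_width: 0.0522
gripper_force: 35.0
```

```bash
python3 - <<'E'
from h import *
goto([.5255,-.0464,.118],66.7)
o=[]
for n,x,y in(("top",215,165),("scene",225,185)):
    i=get_image(n)[:,:,::-1]
    p=np.clip(255*(i[y:y+100,x:x+80]/(200 if n=="top" else 230.))**.7,0,255).astype(np.uint8)
    o.append(cv2.resize(p,(400,500),interpolation=cv2.INTER_CUBIC))
cv2.imwrite("pics/c3.png",np.hstack(o))
E
```

```text
t 5.3 psi 66.29 tilt [-1.e-04 -0.e+00 -1.e+00] pos [ 0.5283 -0.0512  0.1176] q6 0.29
shift [ 0.0032 -0.0045 -0.0004] turn z -0.0071 F [ 0.41  0.5  -2.38] T [-0.016 -0.032  0.013] 0.05223298579094983
```

View pics/c3.png

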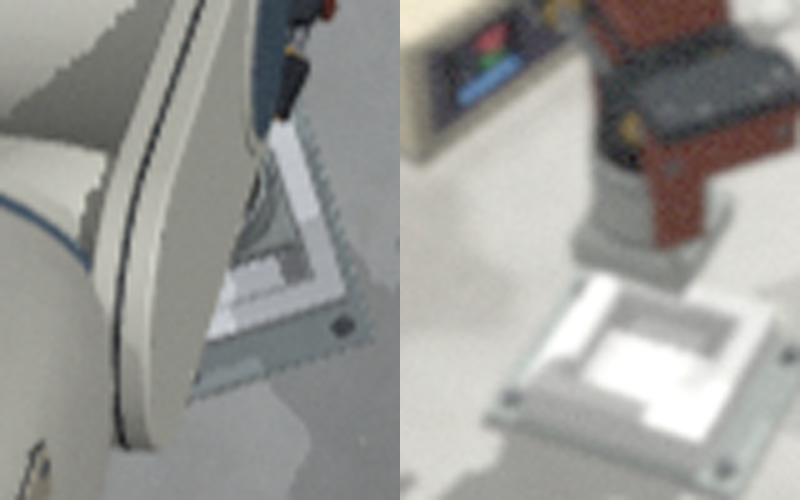

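Emit:
servo_tool:
  steps:
    - [1, 0.003, -0.0045, 0.01, 0, 0, -0.007]
    - [1, 0.003, -0.0045, 0.025, 0, 0, -0.007]
    - [1, 0.003, -0.0045, 0.04, 0, 0, -0.007]
    - [1, 0.003, -0.0045, 0.05, 0, 0, -0.007]
    - [1, 0.003, -0.0045, 0.05, 0, 0, -0.007]

```text
time: 5.9
position: [0.5241, -0.0454, 0.066]
tcp_rot: [-2.621, -1.728, 0.004]
force: [-1.0, -0.0, -3.6]
gripper_width: 0.0524
gripper_force: 35.0
```

Emit:
servo_tool:
  steps:
    - [1, 0, 0, 0, 0, 0, 0]
    - [1, 0, 0, 0, 0, 0, 0]

```text
time: 6.1
position: [0.5259, -0.0457, 0.0682]
tcp_rot: [2.622, 1.729, 0.001]
force: [-0.4, -0.3, -2.3]
gripper_width: 0.0523
gripper_force: 35.0
```

```bash
python3 - <<'E'
from h import *
goto([.5255,-.0464,.060],66.7)
n,x,y="scene",225,205
i=get_image(n)[:,:,::-1]
p=np.clip(255*(i[y:y+80,x:x+100]/250.)**1.,0,255).astype(np.uint8)
cv2.imwrite("pics/c4.png",cv2.resize(p,(700,560),interpolation=cv2.INTER_CUBIC))
E
```

```text
t 6.1 psi 66.79 tilt [ 1.e-03 -1.e-04 -1.e+00] pos [ 0.5259 -0.0457  0.0682] q6 0.3
shift [-0.0008 -0.0001  0.0082] turn z 0.0016 F [-0.37 -0.31 -2.32] T [-0.048 -0.105  0.04 ] 0.05233340074760583
```

View pics/c4.png

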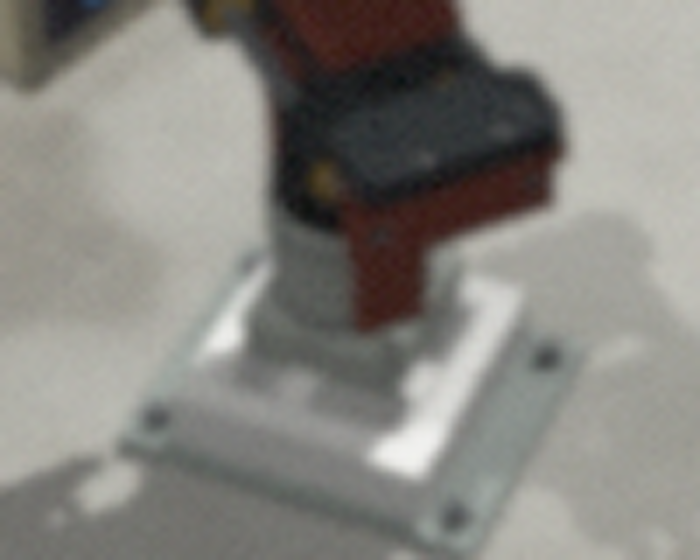

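The canister's foot (bottom corner near (370,385)) hovers centred and square over the socket mouth. Lowering carefully.

Emit:
servo_tool:
  steps:
    - [1, 0, 0, 0.004, 0, 0, 0]
    - [1, 0, 0, 0.008, 0, 0, 0]
    - [1, 0, 0, 0.011, 0, 0, 0]
    - [1, 0, 0, 0.014, 0, 0, 0]
    - [1, 0, 0, 0.014, 0, 0, 0]

```text
time: 6.65
position: [0.5254, -0.0457, 0.0533]
tcp_rot: [-2.623, -1.729, 0.0]
force: [0.4, -0.3, -3.9]
gripper_width: 0.0525
gripper_force: 35.0
```

Emit:
servo_tool:
  steps:
    - [1, 0, 0, 0.003, 0, 0, 0]
    - [1, 0, 0, 0.006, 0, 0, 0]
    - [1, 0, 0, 0.009, 0, 0, 0]
    - [1, 0, 0, 0.011, 0, 0, 0]
    - [1, 0, 0, 0.011, 0, 0, 0]

```text
time: 7.15
position: [0.5254, -0.0457, 0.0424]
tcp_rot: [-2.623, -1.729, 0.0]
force: [0.2, 0.4, -2.8]
gripper_width: 0.0529
gripper_force: 35.0
```

Emit:
servo_tool:
  steps:
    - [1, 0, 0, 0.001, 0, 0, 0]
    - [1, 0, 0, 0.002, 0, 0, 0]
    - [1, 0, 0, 0.003, 0, 0, 0]
    - [1, 0, 0, 0.004, 0, 0, 0]
    - [1, 0, 0, 0.004, 0, 0, 0]

```text
time: 7.65
position: [0.5254, -0.0457, 0.039]
tcp_rot: [2.623, 1.729, 0.0]
force: [-1.7, -0.4, 2.4]
gripper_width: 0.0525
gripper_force: 35.0
```

Emit:
servo_tool:
  steps:
    - [0.1, 0, 0, 0, 0, 0, 0]
    - [-1, 0, 0, 0, 0, 0, 0]
    - [-1, 0, 0, 0, 0, 0, 0]
    - [-1, 0, 0, 0, 0, 0, 0]
    - [-1, 0, 0, 0, 0, 0, 0]

```text
time: 8.15
position: [0.5254, -0.0457, 0.0386]
tcp_rot: [-2.623, -1.729, 0.0]
force: [0.7, 0.0, -0.4]
gripper_width: 0.0811
gripper_force: 0.0
```

Emit:
servo_tool:
  steps:
    - [-1, 0, 0, -0.01, 0, 0, 0]
    - [-1, 0, 0, -0.03, 0, 0, 0]
    - [-1, 0, 0, -0.06, 0, 0, 0]
    - [-1, 0, 0, -0.09, 0, 0, 0]
    - [-1, 0, 0, -0.09, 0, 0, 0]

```text
time: 8.65
position: [0.5281, -0.046, 0.1329]
tcp_rot: [2.619, 1.727, 0.009]
force: [1.1, -0.3, -0.4]
gripper_width: 0.0875
gripper_force: 0.0
```

```bash
python3 - <<'E'
from h import *
goto([.5254,-.0457,.13],139.4)
n,x,y="scene",235,195
i=get_image(n)[:,:,::-1]
p=np.clip(255*(i[y:y+80,x:x+80]/250.)**.6,0,255).astype(np.uint8)
cv2.imwrite("pics/c5.png",cv2.resize(p,(560,560),interpolation=cv2.INTER_CUBIC))
E
```

```text
t 8.65 psi 66.79 tilt [ 7.2e-03 -8.0e-04 -1.0e+00] pos [ 0.5281 -0.046   0.1329] q6 0.3
shift [-0.0008 -0.0026  0.0029] turn z -1.2672 F [ 1.1  -0.35 -0.44] T [-0.045 -0.119 -0.001] 0.08748925635947367
```

View pics/c5.png

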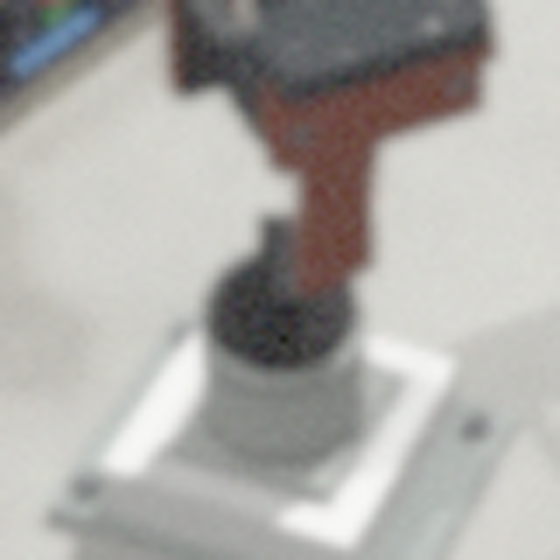

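The canister stands in the socket; the bar shows end-on at about (280,250). Turning the wrist to the bar's direction.

Emit:
servo_tool:
  steps:
    - [-1, 0, 0, 0, 0, 0, -0.14]
    - [-1, 0, 0, 0, 0, 0, -0.28]
    - [-1, 0, 0, 0, 0, 0, -0.42]
    - [-1, 0, 0, 0, 0, 0, -0.56]
    - [-1, 0, 0, 0, 0, 0, -0.7]

```text
time: 9.2
position: [0.5246, -0.0456, 0.1277]
tcp_rot: [-1.863, -2.528, 0.002]
force: [-0.3, 0.1, 0.1]
gripper_width: 0.0877
gripper_force: 0.0
```

Emit:
servo_tool:
  steps:
    - [-1, 0, 0, 0, 0, 0, -0.14]
    - [-1, 0, 0, 0, 0, 0, -0.28]
    - [-1, 0, 0, 0, 0, 0, -0.42]
    - [-1, 0, 0, 0, 0, 0, -0.567]
    - [-1, 0, 0, 0, 0, 0, -0.567]

```text
time: 9.7
position: [0.5247, -0.0457, 0.1278]
tcp_rot: [-1.088, -2.945, 0.001]
force: [0.9, -0.6, 0.7]
gripper_width: 0.0881
gripper_force: 0.0
```

```bash
python3 - <<'E'
from h import *
goto([.5254,-.0457,.087],139.4)
n,x,y="scene",235,195
i=get_image(n)[:,:,::-1]
p=np.clip(255*(i[y:y+80,x:x+80]/250.)**.6,0,255).astype(np.uint8)
cv2.imwrite("pics/c6.png",cv2.resize(p,(560,560),interpolation=cv2.INTER_CUBIC))
E
```

```text
t 9.7 psi 139.47 tilt [-1.8e-03  2.0e-04 -1.0e+00] pos [ 0.5247 -0.0457  0.1278] q6 -0.97
shift [-0.0007  0.0005  0.0408] turn z 0.0011 F [ 0.91 -0.55  0.69] T [-0.008 -0.204  0.055] 0.0880820195649817
```

View pics/c6.png

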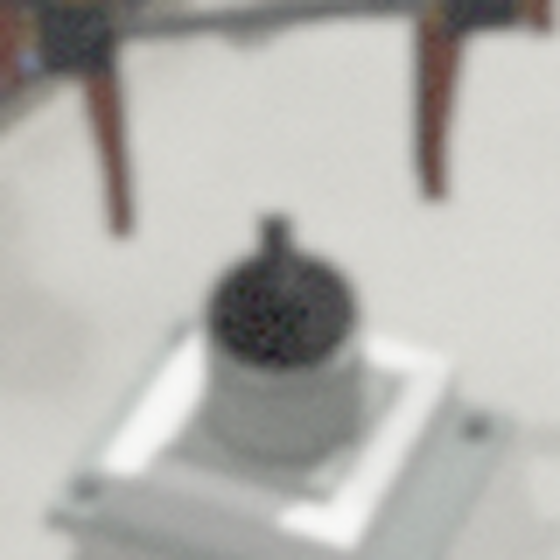

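The bar, at (277,240)–(280,310), lies midway between the open fingers and in line with the pads.

Emit:
servo_tool:
  steps:
    - [-1, 0, 0, 0.015, 0, 0, 0]
    - [-1, 0, 0, 0.03, 0, 0, 0]
    - [-1, 0, 0, 0.041, 0, 0, 0]
    - [-1, 0, 0, 0.041, 0, 0, 0]
    - [0.3, 0, 0, 0.041, 0, 0, 0]
  squeeze: 40

```text
time: 10.25
position: [0.5253, -0.0457, 0.0875]
tcp_rot: [-1.092, -2.945, 0.0]
force: [0.3, 0.2, -0.0]
gripper_width: 0.0829
gripper_force: 0.0
```

Emit:
servo_tool:
  steps:
    - [0.7, 0, 0, 0, 0, 0, 0]
    - [1, 0, 0, 0, 0, 0, 0]
    - [1, 0, 0, 0, 0, 0, 0]
    - [1, 0, 0, 0, 0, 0, 0]
    - [1, 0, 0, 0, 0, 0, 0]

```text
time: 10.75
position: [0.5255, -0.0457, 0.0879]
tcp_rot: [1.09, 2.946, 0.0]
force: [-0.4, 0.6, 0.0]
gripper_width: 0.0429
gripper_force: 0.0
```

```bash
python3 - <<'E'
from h import *
goto([.5254,-.0457,.087],139.4)
E
```

```text
t 10.75 psi 139.38 tilt [ 4.e-04 -0.e+00 -1.e+00] pos [ 0.5255 -0.0457  0.0879] q6 -0.97
shift [ 0.0001 -0.0001  0.0009] turn z -0.0003 F [-0.39  0.57  0.02] T [ 0.084 -0.115  0.003] 0.042893997231762446
```

Emit:
servo_tool:
  steps:
    - [1, 0, 0, 0.001, 0, 0, 0]
    - [1, 0, 0, 0.001, 0, 0, 0]
    - [1, 0, 0, 0.001, 0, 0, 0]
    - [1, 0, 0, 0.001, 0, 0, 0]
    - [1, 0, 0, 0.001, 0, 0, 0]

```text
time: 11.25
position: [0.5253, -0.0458, 0.0866]
tcp_rot: [-1.09, -2.946, 0.0]
force: [0.4, -0.3, -0.3]
gripper_width: 0.0117
gripper_force: 39.9
```

```bash
python3 - <<'E'
from h import *
goto([.5254,-.0457,.087],139.4)
E
```

```text
t 11.25 psi 139.39 tilt [-2.e-04 -0.e+00 -1.e+00] pos [ 0.5253 -0.0458  0.0866] q6 -0.97
shift [-0.      0.0001 -0.0004] turn z -0.0002 F [ 0.37 -0.28 -0.3 ] T [-0.061 -0.117 -0.042] 0.011660207280550288
```

Emit:
servo_tool:
  steps:
    - [1, 0, 0, 0, 0, 0, 0.1]
    - [1, 0, 0, 0, 0, 0, 0.2]
    - [1, 0, 0, 0, 0, 0, 0.3]
    - [1, 0, 0, 0, 0, 0, 0.4]
    - [1, 0, 0, 0, 0, 0, 0.5]

```text
time: 11.75
position: [0.5253, -0.0456, 0.0866]
tcp_rot: [-1.79, -2.581, -0.0]
force: [1.0, -0.1, -1.0]
gripper_width: 0.0119
gripper_force: 40.0
```

```bash
python3 - <<'E'
from h import *
goto([.5254,-.0457,.087],139.4)
E
```

```text
t 11.75 psi 110.51 tilt [-2.e-04  1.e-04 -1.e+00] pos [ 0.5253 -0.0456  0.0866] q6 -0.47
shift [-0.0001  0.     -0.0004] turn z -0.5043 F [ 0.97 -0.12 -1.02] T [ 0.038 -0.135  0.073] 0.011884127075190135
```

Emit:
servo_tool:
  steps:
    - [1, 0, 0, 0, 0, 0, 0.1]
    - [1, 0, 0, 0, 0, 0, 0.2]
    - [1, 0, 0, 0, 0, 0, 0.3]
    - [1, 0, 0, 0, 0, 0, 0.4]
    - [1, 0, 0, 0, 0, 0, 0.5]

```text
time: 12.25
position: [0.5255, -0.0457, 0.0866]
tcp_rot: [2.373, 2.058, 0.0]
force: [0.0, 0.2, -0.2]
gripper_width: 0.0119
gripper_force: 40.0
```

```bash
python3 - <<'E'
from h import *
goto([.5254,-.0457,.087],139.4)
E
```

```text
t 12.25 psi 81.87 tilt [ 1.e-04 -0.e+00 -1.e+00] pos [ 0.5255 -0.0457  0.0866] q6 0.03
shift [-0.     -0.     -0.0004] turn z -1.0041 F [ 0.03  0.15 -0.24] T [-0.045 -0.214  0.032] 0.011923065295142716
```

Emit:
servo_tool:
  steps:
    - [1, 0, 0, 0, 0, 0, 0.07]
    - [1, 0, 0, 0, 0, 0, 0.14]
    - [1, 0, 0, 0, 0, 0, 0.21]
    - [1, 0, 0, 0, 0, 0, 0.28]
    - [1, 0, 0, 0, 0, 0, 0.33]

```text
time: 12.75
position: [0.5255, -0.0458, 0.0866]
tcp_rot: [2.678, 1.642, 0.0]
force: [0.0, -0.9, -2.5]
gripper_width: 0.0115
gripper_force: 40.0
```

```bash
cat > tq.py <<'E'
from h import *
T=[];
for _ in range(8):
    T.append(sense()["ft_torque"][2]);get_image("top")
print(np.mean(T).round(3),np.std(T).round(3));goto([.5254,-.0457,.087],139.4)
E
python3 tq.py
```

```text
0.021 0.044
t 13.15 psi 63.22 tilt [-0.  0. -1.] pos [ 0.5254 -0.0457  0.0866] q6 0.36
shift [ 0.     -0.     -0.0004] turn z -1.3297 F [ 0.74 -0.21 -2.42] T [-0.186 -0.166 -0.009] 0.011786010044526968
```

Emit:
servo_tool:
  steps:
    - [1, 0, 0, 0, 0, 0, 0.03]
    - [1, 0, 0, 0, 0, 0, 0.06]
    - [1, 0, 0, 0, 0, 0, 0.09]
    - [1, 0, 0, 0, 0, 0, 0.12]

```text
time: 13.55
position: [0.5254, -0.0457, 0.0866]
tcp_rot: [2.771, 1.481, -0.0]
force: [0.6, -1.5, -3.2]
gripper_width: 0.0117
gripper_force: 40.0
```

```bash
python3 tq.py
```

```text
0.01 0.031
t 13.95 psi 56.33 tilt [-1.e-04 -0.e+00 -1.e+00] pos [ 0.5254 -0.0457  0.0866] q6 0.48
shift [ 0.0001  0.     -0.0004] turn z -1.4499 F [-0.28 -1.   -3.35] T [-0.228 -0.237  0.043] 0.011740847346938539
```

Emit:
servo_tool:
  steps:
    - [1, 0, 0, 0, 0, 0, 0.03]
    - [1, 0, 0, 0, 0, 0, 0.06]
    - [1, 0, 0, 0, 0, 0, 0.09]
    - [1, 0, 0, 0, 0, 0, 0.12]

```text
time: 14.35
position: [0.5254, -0.0457, 0.0867]
tcp_rot: [2.855, 1.311, -0.0]
force: [0.5, -1.4, -3.0]
gripper_width: 0.0116
gripper_force: 40.0
```

```bash
python3 tq.py
```

```text
0.037 0.039
t 14.75 psi 49.45 tilt [-2.e-04  1.e-04 -1.e+00] pos [ 0.5253 -0.0457  0.0867] q6 0.6
shift [ 0.      0.0001 -0.0003] turn z -1.57 F [ 0.98 -0.92 -3.1 ] T [-0.226 -0.06   0.001] 0.01203816583738582
```

Emit:
servo_tool:
  steps:
    - [1, 0, 0, 0, 0, 0, 0.03]
    - [1, 0, 0, 0, 0, 0, 0.06]
    - [1, 0, 0, 0, 0, 0, 0.09]
    - [1, 0, 0, 0, 0, 0, 0.12]

```text
time: 15.15
position: [0.5253, -0.0457, 0.0867]
tcp_rot: [-2.928, -1.137, 0.0]
force: [0.3, -1.5, -3.1]
gripper_width: 0.0121
gripper_force: 40.0
```

```bash
python3 tq.py
```

```text
0.047 0.017
t 15.55 psi 42.57 tilt [-1.e-04  0.e+00 -1.e+00] pos [ 0.5254 -0.0457  0.0867] q6 0.72
shift [ 0.      0.     -0.0003] turn z -1.69 F [-0.86 -1.21 -2.69] T [-0.24  -0.009  0.022] 0.012058208936279707
```

Emit:
servo_tool:
  steps:
    - [1, 0, 0, 0, 0, 0, 0.03]
    - [1, 0, 0, 0, 0, 0, 0.06]
    - [1, 0, 0, 0, 0, 0, 0.09]
    - [1, 0, 0, 0, 0, 0, 0.12]

```text
time: 15.95
position: [0.5255, -0.0458, 0.0867]
tcp_rot: [2.991, 0.96, 0.0]
force: [0.3, -2.0, -3.6]
gripper_width: 0.0113
gripper_force: 40.0
```

```bash
python3 tq.py
```

```text
0.051 0.021
t 16.35 psi 35.7 tilt [ 2.e-04 -1.e-04 -1.e+00] pos [ 0.5255 -0.0457  0.0867] q6 0.84
shift [-0.     -0.0001 -0.0003] turn z -1.8099 F [ 1.16 -2.19 -2.68] T [-0.493 -0.143  0.11 ] 0.011900513408739852
```

Emit:
servo_tool:
  steps:
    - [1, 0, 0, 0, 0, 0, 0.03]
    - [1, 0, 0, 0, 0, 0, 0.06]
    - [1, 0, 0, 0, 0, 0, 0.09]
    - [1, 0, 0, 0, 0, 0, 0.12]

```text
time: 16.75
position: [0.5258, -0.0459, 0.0868]
tcp_rot: [3.043, 0.779, 0.001]
force: [1.8, -3.5, -3.7]
gripper_width: 0.0113
gripper_force: 40.0
```

```bash
python3 tq.py
```

```text
0.153 0.036
t 17.15 psi 28.82 tilt [ 7.e-04 -2.e-04 -1.e+00] pos [ 0.5257 -0.0458  0.0868] q6 0.96
shift [-0.0002 -0.0003 -0.0002] turn z -1.93 F [ 3.3  -4.39 -3.11] T [-1.002 -0.545  0.11 ] 0.011543592899016537
```

Emit:
servo_tool:
  steps:
    - [1, 0, 0, 0, 0, 0, 0.03]
    - [1, 0, 0, 0, 0, 0, 0.06]
    - [1, 0, 0, 0, 0, 0, 0.09]
    - [1, 0, 0, 0, 0, 0, 0.1]

```text
time: 17.55
position: [0.5257, -0.0459, 0.0868]
tcp_rot: [3.078, 0.627, 0.001]
force: [1.3, -4.5, -3.2]
gripper_width: 0.0118
gripper_force: 40.1
```

```bash
python3 tq.py
```

```text
0.279 0.025
t 17.95 psi 23.08 tilt [ 6.e-04 -3.e-04 -1.e+00] pos [ 0.5257 -0.0459  0.0868] q6 1.06
shift [-0.0002 -0.0003 -0.0002] turn z -2.0302 F [ 1.78 -3.99 -2.54] T [-1.148 -0.507  0.221] 0.0114264529482834
```

Emit:
servo_tool:
  steps:
    - [1, 0, 0, 0, 0, 0, 0.03]
    - [1, 0, 0, 0, 0, 0, 0.06]
    - [1, 0, 0, 0, 0, 0, 0.08]
    - [1, 0, 0, 0, 0, 0, 0.08]

```text
time: 18.35
position: [0.526, -0.046, 0.0869]
tcp_rot: [3.1, 0.504, 0.002]
force: [2.1, -5.6, -4.0]
gripper_width: 0.0117
gripper_force: 40.1
```

```bash
python3 tq.py
```

```text
0.33 0.028
t 18.75 psi 18.5 tilt [ 1.2e-03 -5.0e-04 -1.0e+00] pos [ 0.526  -0.0459  0.0868] q6 1.14
shift [-0.0005 -0.0004 -0.0002] turn z -2.11 F [ 3.26 -5.19 -4.68] T [-1.252 -0.716  0.317] 0.011884375956680572
```

Torque 0.33 N m: snug. Releasing and retreating.

Emit:
servo_tool:
  steps:
    - [0.6, 0, 0, 0, 0, 0, 0]
    - [0.3, 0, 0, 0, 0, 0, 0]
    - [0.0, 0, 0, 0, 0, 0, 0]
    - [-0.3, 0, 0, 0, 0, 0, 0]
    - [-0.3, 0, 0, 0, 0, 0, 0]

```text
time: 19.25
position: [0.525, -0.0455, 0.0866]
tcp_rot: [-3.1, -0.505, 0.001]
force: [-0.3, -0.2, -0.2]
gripper_width: 0.0461
gripper_force: 0.0
```

Emit:
servo_tool:
  steps:
    - [-0.3, 0, 0, -0.01, 0, 0, 0]
    - [-0.3, 0, 0, -0.03, 0, 0, 0]
    - [-0.3, 0, 0, -0.06, 0, 0, 0]
    - [-0.3, 0, 0, -0.1, 0, 0, 0]
    - [-0.3, 0, 0, -0.1, 0, 0, 0]

```text
time: 19.75
position: [0.5286, -0.046, 0.1921]
tcp_rot: [3.099, 0.504, 0.014]
force: [1.2, -0.1, -0.1]
gripper_width: 0.0571
gripper_force: 0.0
```

```bash
python3 - <<'E'
from h import *
goto([.5254,-.0457,.087])
n,x,y="scene",235,195
i=get_image(n)[:,:,::-1]
p=np.clip(255*(i[y:y+80,x:x+80]/250.)**.6,0,255).astype(np.uint8)
cv2.imwrite("pics/c7.png",cv2.resize(p,(560,560),interpolation=cv2.INTER_CUBIC))
E
```

```text
t 19.75 psi 18.49 tilt [ 9.e-03 -9.e-04 -1.e+00] pos [ 0.5286 -0.046   0.1921] q6 1.14
shift [-0.0038 -0.0017  0.1051] turn z 0 F [ 1.16 -0.13 -0.12] T [ 0.024 -0.023  0.015] 0.05707435066369937
```

View pics/c7.png

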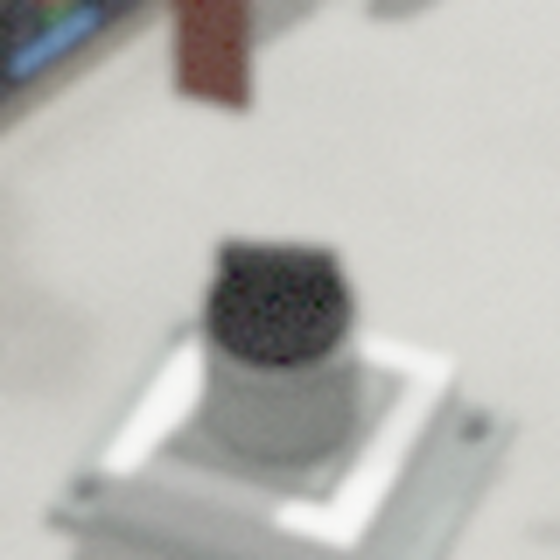

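The canister stands upright and fully seated. The bar, from (220,245) to (340,245), has turned with the lid, and the gripper is clear.

```bash
python3 -c "
from plant import *
print(job_done())"
```

```text
the job is handed in; nothing more can be done
None
```

The canister is fully down in the holder's socket, its lid was screwed to about 0.33 N m and released, and the job is handed in at about 20 s; the hand-in returned no verdict.

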